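Slide the red battery pack home in the charging dock

TASK

Load the red battery pack into the charging dock: lay it lengthwise in the dock's open trough and slide it under the hood until it is fully home against the back stop, lying flat with only its tail standing out. Let go of it, and leave the blue and the yellow pack where they lie.

Things in the scene. Friction and masses are not known exactly. Their poses are not given: they have to be found in the camera images.
- red_pack: the pack to load: red box with black bands, 100 mm long (its x) x 38 mm wide (y) x 34 mm high (z), about 0.2 kg, lying loose on the table (z = 0). Both ends are alike: either may go in first. Origin: centre of its underside.
- blue_pack: bystander, the same pack in blue: 100 x 38 x 34 mm, loose on the table, origin at the centre of its underside. Leave it alone (not moved 25 mm or more).
- yellow_pack: bystander, the same pack in yellow: 100 x 38 x 34 mm, loose on the table, origin at the centre of its underside. Leave it alone (not moved 25 mm or more).
- dock: fixed dock, channel along its x (mm). Origin: on the table under the hood's mouth (green stripe). Floor 6 thick. x -120 to 0: open trough, no end wall; rails 58 apart inside, 8 thick, tops 16 above the table. x 0 to 91: white hood, 58 wide inside, roof 46 above the floor, its top 58 above the table. Stop at x 75: a pack at home has its centre at x 25, 25 mm standing out. Slides freely, no latch.
Not all that is in view belongs to the job. Several things look just like the red_pack: the one meant starts nearest to the robot's base.

How it is judged (in metres and radians):
At the end, for the whole second after the job is handed in: The red pack lies flat (within 8 degrees) on the dock's floor in the channel, lengthwise (within 16 degrees) and between its walls, pushed under the hood to within 12 mm of the back stop, released and at rest; the blue and the yellow pack are within 25 mm of where they started (x of red_pack in the frame of dock between 0.013 and 0.035 m and y of red_pack in the frame of dock between -0.015 and 0.015 m and z of red_pack in the frame of dock between 0.001 and 0.012 m and angle between the x axis of red_pack and the x axis of dock, either way round below 0.28 rad and angle between red_pack's own z axis and vertical below 0.15 rad and linear speed of red_pack below 0.01 m/s and distance of each of blue_pack, yellow_pack from where it was at the start of the episode below 0.025 m); the robot touches nothing.
It fails at once if the blue or the yellow pack is moved by 25 mm or more (distance of any of blue_pack, yellow_pack from where it was at the start of the episode above 0.025 m).
It also fails if it takes over 56 s, if anything falls off the work surface, if the arm or the gripper's body presses on something with over 40 N, if the wrist force passes 120 N, or if a joint passes its speed limit or range.

ROBOT

A 6-joint arm with a two-finger parallel gripper is mounted at the origin on the work surface. World frame = base frame: x ahead of the robot, y to its left, z up, the work surface at z = 0. Lengths are in mm, angles in rad, forces in N, time in s.
With the tool pointing down it reaches from about 350 to 775 mm from the base axis. Payload 5.5 kg.
Tool frame: the origin (TCP) lies where the fingers leave the gripper's body, on its centre line; the fingertips stand 73 mm ahead of it and the grasp point (between the pads) lies env.grip_point_offset ahead of it (env.grip_point_offset is the distance from the TCP to the grasp point, in mm); z points along the fingers, y is the line along which they close (so a half turn about z gives the same grasp; the last joint's range is limited). The gripper opens to 85 mm and grips with 20 to 120 N. Pads are 22 mm wide; open, the fingers measure 114 mm over their backs; the gripper's body (76 mm by 85 mm) begins 54 mm behind the grasp point. The pads swing forward as they close: fully open they stand 13 mm farther back than shut.
Start: joints at [-1.375, 0.313, 0.046, 1.304, 0, 1.431], TCP at [189.472, -542.922, 303.923] pointing down, gripper open.
Joint ranges: [-2.76, 2.76], [-0.86, 1.69], [-1.03, 1.26], [-2.2, 2.34], [-1.47, 1.5], [-3.14, 3.14]. Speed limits (rad/s): [2.57, 2.57, 3.14, 3.14, 3.14, 3.14].

INTERFACE

Orientations are given as a unit quaternion [x, y, z, w].
In Python, from cell import readout, cams, ticket, search_frame, masks_of, tip_of, env gives the robot as it stands.
- The arm moves only by the tool move_arm, never from a script. Its argument "targets" is a list that holds one entry, the list of rows, each a list of 7 numbers: the shift along the tool's x, y, z in cm, then the turn, a rotation vector about the tool's x, y, z in degrees, then the closure in counts, from 0 (fully open) to 255 (shut). In form: [[[x, y, z, ax, ay, az, gripper], ...]]. A call has 1 to 12 rows; each row shifts and turns the commanded pose from where the row before left it, along the tool's axes as they then stand; what a row does not reach is not made up. A row lasts 1/12 s, in which the tool goes at most 41.7 mm and 7.16 degrees, less where a joint would pass 70% of its speed; a pose out of reach is approached as far as the arm can. A call with a gripper value outside its range is refused whole. The fingers move at their own pace and stop on an object; "squeeze" is the grip in N (left out, the last holds). Time passes only in rows, so rows that do not move let the fingers close. It gives the time, the measured TCP pose, the force, the opening and the grip force at its end, in the units of the state.
- readout.get_obs(): the state, without advancing time (a new reading comes with each control period).
- cams.snapshot(name): name is "scene" or "top"; returns (picture, depth): 480x640x3 uint8, red, green, blue; 480x640 float32, mm along the optical axis (not along the pixel's ray), 0 where there is no reading.
- cams.get_calibration(name): a dict with "mtx" (3x3 intrinsics, pixels), "k1" (the pictures are not rectified: a ray, as slopes to the right and down, at radius r is drawn at 1 + k1 r^2 times it, then the intrinsics apply), "cam_to_world" (4x4, takes a point from camera to world coordinates). Camera axes: x right, y down, z forward; pixel columns grow to the right and rows downward; lengths in mm; the calibration is good to about 2 mm. A picture is of the moment at which its call begins. get_calibration takes no time and is no camera call.
- ticket.sign_off(): hands the job in; it is judged then, once.
Trained networks look in the newest picture that a camera, given by its name, has taken for a name from the list of things; names that differ only in an ending like _2 or _b are one class to them, and where a whole thing is asked for, a point or a joint stands for the part that bears it (a point fixed in the world has none). Each returns a list of dicts, best first, with "p" (0 to 1); they miss things now and then, are a little off and sometimes report something else, mostly with a low value. They report only what shows in the picture. A call takes as long as a camera call. They do not tell look-alikes from the thing itself.
- search_frame(query, camera): "location" ([x, y, z] in mm, in world coordinates, good to about 4 mm: the middle of the surface that is visible of it).
- masks_of(query, camera): "mask" (480x640 bool, what is visible of it).
- tip_of(query, camera): "location" ([x, y, z] in mm, in world coordinates, good to about 4 mm: a listed point, or the origin of a listed thing).
The state is a dict: "time_s": time; "joints": joint angles; "qvel": joint speeds; "effort": joint torques, N m; "position": TCP position; "tcp_rot": TCP orientation; "contact_force": force on the tool from outside, world axes, zero at the start; "wrist_torque": the same for the moment, N m; "opening": finger opening in mm; "finger_force": force on a finger pad.
Only numpy, scipy, OpenCV 4.12 (cv2) and the standard library are available. Lean on these libraries where they do the work, as an engineer would, in place of code of your own. Each camera call takes 0.05 s, during which the arm holds its last target. There are 200 camera calls.

## Working session

There is one attempt and no reset: what is moved stays moved. The work goes in short steps, Python scripts to look and compute and a tool call to move; the robot and the scene stay as the last step left them, time stands still between calls to the robot, and variables do not carry over. Pictures are saved under pics/ and viewed, at most 10 in all, crops included, and the job is handed in when it is done.

Besides the shell and the picture viewer there is one more tool, called after ">>>" as name(argument=value, ...) on one line, values as JSON. move_arm: Moves the arm, as the interface text tells. Its arguments: {"type":"object","properties":{"targets":{"type":"array","items":{"type":"array","items":{"type":"array","items":{"type":"number"}}}},"squeeze":{"type":"number"}},"required":["targets"]}

```bash
mkdir -p pics; ls; python3 - <<'E'
from cell import *
import cv2,numpy as np
o=readout.get_obs();print({k:np.round(o[k],3).tolist() for k in('time_s','position','tcp_rot','opening')},env.grip_point_offset)
P=[]
for n in("scene","top"):
    p,d=cams.snapshot(n);P.append(p)
    np.savez(f"{n}.npz",p=p,d=d)
    cv2.imwrite(f"pics/{n}0.png",p[:,:,::-1])
    for q in("red_pack","dock","blue_pack","yellow_pack"):
        print(n,q,[(np.round(r["location"]).tolist(),round(r["p"],2)) for r in search_frame(q,n)])
    print(n,[(np.round(r["location"]).tolist(),round(r["p"],2)) for r in tip_of("dock",n)])
E
```

```text
pics
{'time_s': 0.0, 'position': [189.399, -542.518, 302.995], 'tcp_rot': [0.986, 0.167, -0.0, -0.001], 'opening': 85.286} 53.900000000000006
scene red_pack [([505.0, 418.0, 34.0], 0.97), ([496.0, 110.0, 31.0], 0.92), ([650.0, -12.0, 40.0], 0.69)]
scene dock [([602.0, -179.0, 25.0], 0.86), ([578.0, 296.0, 33.0], 0.33)]
scene blue_pack [([581.0, 300.0, 37.0], 0.67)]
scene yellow_pack [([633.0, 108.0, 39.0], 0.85)]
scene [([589.0, -174.0, 2.0], 0.68)]
top red_pack [([488.0, 117.0, 34.0], 0.84), ([644.0, -5.0, 36.0], 0.69), ([504.0, 426.0, 37.0], 0.65)]
top dock [([584.0, -163.0, 20.0], 0.65)]
top blue_pack [([571.0, 306.0, 35.0], 0.57)]
top yellow_pack [([627.0, 112.0, 35.0], 0.75), ([485.0, 117.0, 36.0], 0.59)]
top [([589.0, -167.0, 2.0], 0.85)]
```

View pics/top0.png

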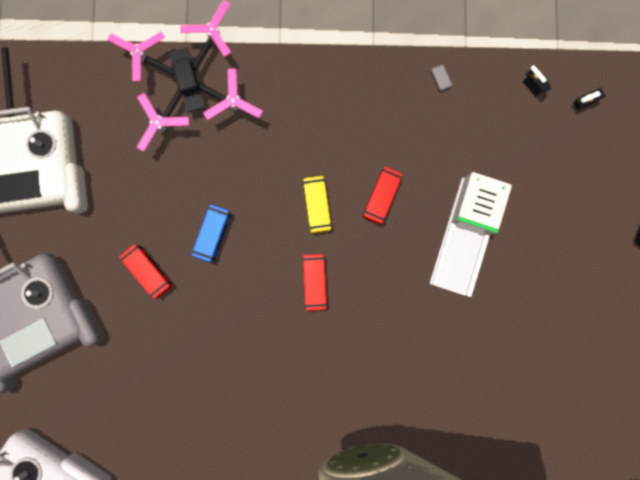

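View pics/scene0.png

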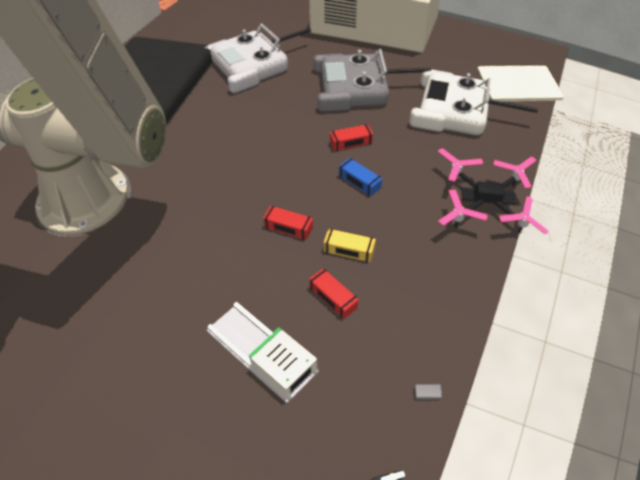

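Top view: three red packs, at (315,282), (383,195) and (146,271), lying 502, 644 and 660 mm from the base. The one at (315,282) is nearest, so it is the one meant. The dock trough is at (460,255), the hood at (485,203) and the green mouth stripe at (478,224). Next I measure them and confirm in a crop.

```bash
cat > h.py <<'E'
from cell import *
import cv2,numpy as np
def world(n,d):
    c=cams.get_calibration(n);K=np.array(c["mtx"],float);T=np.array(c["cam_to_world"],float)
    v,u=np.mgrid[:480,:640].astype(float)
    k=np.array([c["k1"],0,0,0,0],float)
    s=cv2.undistortPoints(np.stack([u.ravel(),v.ravel()],1)[:,None],K,k)[:,0].reshape(480,640,2)
    pc=np.dstack([s[...,0]*d,s[...,1]*d,d])
    return pc@T[:3,:3].T+T[:3,3]
def rect(pts):
    (c,s,a)=cv2.minAreaRect(pts[:,:2].astype(np.float32))
    if s[0]<s[1]: s=s[::-1];a+=90
    a=(a+90)%180-90
    return np.round(c,1).tolist(),np.round(s,1).tolist(),round(a,1)
E
python3 - <<'E'
from h import *
for n in("top","scene"):
    z=np.load(n+".npz");p=z["p"].astype(int);d=z["d"];W=world(n,d);r,g,b=p[...,0],p[...,1],p[...,2]
    X,Y,Z=W[...,0],W[...,1],W[...,2]
    near=lambda x,y,R:(np.hypot(X-x,Y-y)<R)&(d>0)
    m=near(490,115,75)&(Z>28)&(Z<45); print(n,"red",m.sum(),rect(W[m]),np.median(Z[m]))
    dk=near(590,-170,170)
    for lo,hi,nm in((50,66,"hood"),(10,22,"rails"),(2,9,"floor")):
        m=dk&(Z>lo)&(Z<hi)&(r+g+b>300)
        m=cv2.morphologyEx(m.astype(np.uint8),cv2.MORPH_OPEN,np.ones((2,2)))>0
        print(nm,m.sum(),rect(W[m]) if m.sum()>5 else'',np.median(Z[m]))
    m=dk&(g>r+50)&(g>b+50); print("green",m.sum(),rect(W[m]),W[m].mean(0).round(1))
    t=near(630,110,70)&(Z>28)&(Z<45);print("yel",rect(W[t]))
p=np.load("top.npz")["p"];cr=lambda y0,x0:cv2.resize(p[y0:y0+130,x0:x0+130,::-1],None,fx=3,fy=3,interpolation=2)
cv2.imwrite("pics/crop.png",np.hstack([cr(190,250),cr(170,415)]))
E
```

```text
top red 1162 ([488.3, 118.6], [99.9, 38.1], 3.7) 33.49903369764638
hood 2131 ([596.6, -63.1], [413.5, 114.2], -74.2) 57.044405667885826
rails 653 ([506.4, -73.3], [341.9, 186.4], -55.2) 15.295384226595615
floor 2222 ([513.0, -72.3], [346.0, 178.3], -54.6) 6.006414853968806
green 184 ([629.5, -182.7], [83.5, 73.8], -17.0) [ 595.8 -172.6   57.5]
yel ([630.5, 115.7], [100.6, 38.4], 8.9)
scene red 708 ([487.4, 115.9], [100.3, 41.8], 3.3) 33.69246118024955
hood 2156 ([724.1, -358.6], [499.7, 113.9], -62.4) 57.23026081218768
rails 573 ([719.9, -295.9], [598.5, 153.9], -42.1) 15.517314207950221
floor 1616 ([717.7, -299.5], [596.1, 148.7], -41.8) 6.163947230893029
green 142 ([622.9, -166.8], [104.7, 94.8], -9.5) [ 594.5 -172.5   57.8]
yel ([629.2, 112.9], [100.7, 42.0], 8.9)
```

View pics/crop.png

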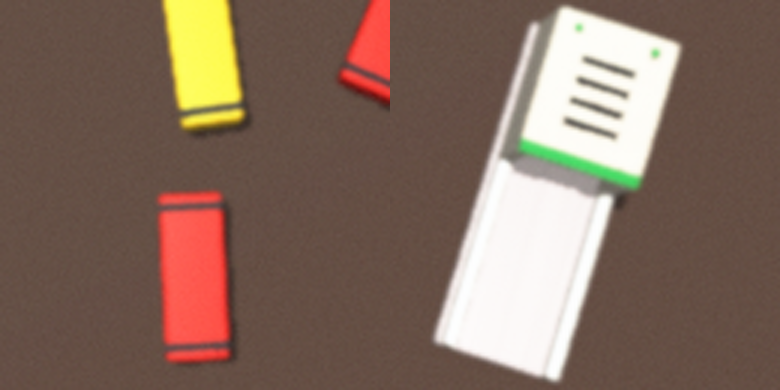

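The crop shows the red pack lying alone below the yellow one, and the dock's trough opening toward the robot. The dock fit was polluted by outliers, so I refit it with the largest connected blob.

```bash
python3 - <<'E'
from h import *
for n in("top","scene"):
    z=np.load(n+".npz");p=z["p"].astype(int);d=z["d"];W=world(n,d)
    X,Y,Z=W[...,0],W[...,1],W[...,2]
    dk=(np.hypot(X-590,Y+170)<150)&(d>0)
    for lo,hi,nm in((54,62,"hood"),(3,65,"all"),(3,8.5,"floor"),(11,19,"rails")):
        m=(dk&(Z>lo)&(Z<hi)).astype(np.uint8)
        k,l,s,_=cv2.connectedComponentsWithStats(m)
        for i in np.argsort(-s[1:,4])[:2 if nm=="rails" else 1]+1: print(n,nm,s[i,4],rect(W[l==i]))
    g=(dk&(p[...,1]>p[...,0]+50)&(Z>52)).astype(np.uint8)
    k,l,s,_=cv2.connectedComponentsWithStats(g);i=1+np.argmax(s[1:,4]);print("green",rect(W[l==i]))
E
```

```text
top hood 2037 ([633.6, -184.6], [93.0, 75.6], -17.7)
top all 5329 ([584.0, -175.1], [232.0, 96.9], -18.4)
top floor 1882 ([537.2, -155.2], [129.7, 60.0], -17.8)
top rails 301 ([526.5, -185.1], [126.6, 9.0], -17.5)
top rails 293 ([543.4, -121.3], [120.4, 9.1], -17.5)
green ([593.5, -171.7], [73.9, 8.3], 72.8)
scene hood 2076 ([632.6, -186.0], [94.7, 75.6], -18.0)
scene all 4980 ([576.6, -159.5], [221.5, 103.1], -16.6)
scene floor 1217 ([519.7, -148.7], [102.6, 58.9], -17.6)
scene rails 315 ([565.7, -200.8], [211.7, 9.7], -17.9)
scene rails 206 ([532.6, -119.1], [99.2, 10.3], -17.5)
green ([593.1, -173.4], [72.4, 8.9], 75.1)
```

Dock: origin about (590,-171), yaw -17.6°. Red pack: (488,117), yaw 3.5°. I will grip the pack near its robot-side end. To keep joint 6 in range the tool must turn to yaw 183.5°, which is -164.3° about tool z. First I move above the pack.

>>> move_arm(targets=[[[2.61, -2.96, 0, 0, 0, 0, 0], [2.61, -2.96, 0, 0, 0, 0, 0], [2.61, -2.96, 0, 0, 0, 0, 0], [2.61, -2.96, 0, 0, 0, 0, 0], [2.61, -2.96, 0, 0, 0, 0, 0], [2.61, -2.96, 0, 0, 0, 0, 0], [2.61, -2.96, 0, 0, 0, 0, 0], [2.61, -2.96, 0, 0, 0, 0, 0], [2.61, -2.96, 0, 0, 0, 0, 0], [2.61, -2.96, 0, 0, 0, 0, 0], [2.61, -2.96, 0, 0, 0, 0, 0], [2.61, -2.96, 0, 0, 0, 0, 0]]], squeeze=40)

```text
time_s: 1.6
position: [368.4, -102.5, 304.3]
tcp_rot: [0.986, 0.167, 0.001, 0.0]
contact_force: [1.0, -1.0, 0.4]
opening: 85.2
finger_force: 0.0
```

>>> move_arm(targets=[[[2.61, -2.96, 0, 0, 0, 0, 0], [2.61, -2.96, 0, 0, 0, 0, 0], [2.61, -2.96, 0, 0, 0, 0, 0], [2.61, -2.96, 0, 0, 0, 0, 0], [2.61, -2.96, 0, 0, 0, 0, 0], [2.61, -2.96, 0, 0, 0, 0, 0], [0, 0, 0, 0, 0, -7, 0], [0, 0, 0, 0, 0, -7, 0], [0, 0, 0, 0, 0, -7, 0], [0, 0, 0, 0, 0, -7, 0], [0, 0, 0, 0, 0, -7, 0], [0, 0, 0, 0, 0, -7, 0]]])

```text
time_s: 2.6
position: [457.5, 115.1, 304.0]
tcp_rot: [0.859, 0.512, 0.0, 0.0]
contact_force: [0.2, 0.3, -0.4]
opening: 85.5
finger_force: 0.0
```

>>> move_arm(targets=[[[0, 0, 1.2, 0, 0, -7, 0], [0, 0, 1.2, 0, 0, -7, 0], [0, 0, 1.2, 0, 0, -7, 0], [0, 0, 1.2, 0, 0, -7, 0], [0, 0, 1.2, 0, 0, -7, 0], [0, 0, 1.2, 0, 0, -7, 0], [0, 0, 1.2, 0, 0, -7, 0], [0, 0, 1.2, 0, 0, -7, 0], [0, 0, 1.2, 0, 0, -7, 0], [0, 0, 1.2, 0, 0, -7, 0], [0, 0, 1.2, 0, 0, -7, 0], [0, 0, 1.2, 0, 0, -7, 0]]])

```text
time_s: 3.6
position: [457.5, 114.9, 159.5]
tcp_rot: [0.296, 0.955, 0.0, 0.0]
contact_force: [0.8, -0.4, 1.0]
opening: 85.2
finger_force: 0.0
```

>>> move_arm(targets=[[[0, 0, 0, 0, 0, -7, 0], [0, 0, 0, 0, 0, -7, 0], [0, 0, 0, 0, 0, -7, 0], [0, 0, 0, 0, 0, -7, 0], [0, 0, 0, 0, 0, -7, 0], [0, 0, 0, 0, 0, -3.3, 0], [0, 0, 0, 0, 0, 0, 0], [0, 0, 0, 0, 0, 0, 0]]])

```text
time_s: 4.27
position: [457.6, 114.9, 160.0]
tcp_rot: [-0.03, 1.0, -0.0, 0.0]
contact_force: [0.8, -0.0, -0.4]
opening: 85.3
finger_force: 0.0
```

>>> move_arm(targets=[[[0, 0, 2, 0, 0, 0, 0], [0, 0, 2, 0, 0, 0, 0], [0, 0, 2, 0, 0, 0, 0], [0, 0, 1.0, 0, 0, 0, 0], [0, 0, 0.5, 0, 0, 0, 0], [0, 0, 0, 0, 0, 0, 255], [0, 0, 0, 0, 0, 0, 255], [0, 0, 0, 0, 0, 0, 255], [0, 0, 0, 0, 0, 0, 255], [0, 0, 0, 0, 0, 0, 255], [0, 0, 0, 0, 0, 0, 255], [0, 0, 0, 0, 0, 0, 255]]], squeeze=50)

```text
time_s: 5.27
position: [458.4, 115.1, 86.1]
tcp_rot: [-0.031, 1.0, 0.0, 0.001]
contact_force: [-0.7, 0.6, 5.7]
opening: 36.9
finger_force: 51.1
```

>>> move_arm(targets=[[[0, 0, 0, 0, 0, 0, 255], [0, 0, 0, 0, 0, 0, 255], [0, 0, 0, 0, 0, 0, 255], [0, 0, 0, 0, 0, 0, 255], [0, 0, -1, 0, 0, 0, 255], [0, 0, -2, 0, 0, 0, 255], [0, 0, -2, 0, 0, 0, 255], [0, 0, -2, 0, 0, 0, 255], [0, 0, -1, 0, 0, 0, 255], [0, 0, 0, 0, 0, 0, 255]]])

```text
time_s: 6.1
position: [458.9, 115.0, 167.1]
tcp_rot: [-0.031, 1.0, 0.0, 0.002]
contact_force: [0.5, 0.1, -1.8]
opening: 37.0
finger_force: 50.3
```

```bash
python3 - <<'E'
from h import *
o=readout.get_obs();print(o["position"],o["opening"],o["finger_force"])
p,d=cams.snapshot("scene");cv2.imwrite("pics/s1.png",cv2.resize(p[130:330,180:430,::-1],None,fx=3,fy=3))
E
```

```text
[458.93455794 115.02391454 167.12235667] 37.04226020061053 50.2500718832016
```

View pics/s1.png

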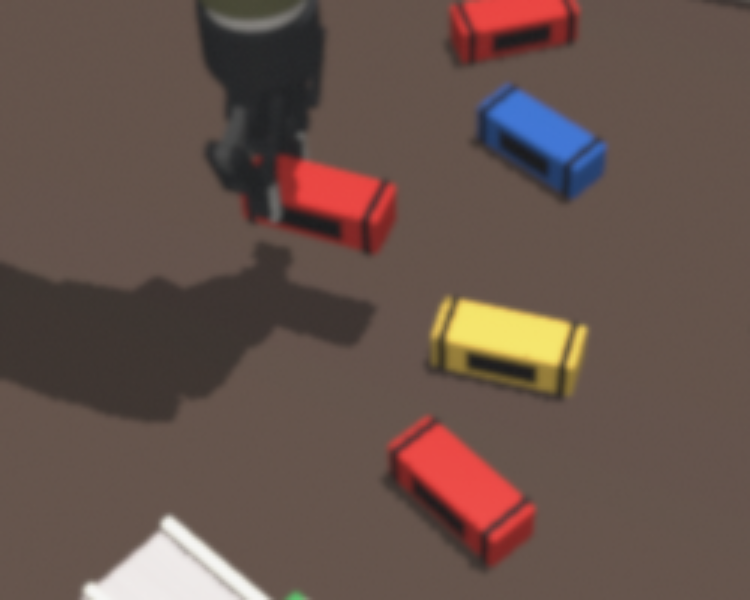

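The crop shows the pack gripped near its rear at (320,200), hanging level. Next I carry it over the trough and turn it by +21°.

>>> move_arm(targets=[[[-0.31, -3.25, 0, 0, 0, 0, 255], [-0.31, -3.25, 0, 0, 0, 0, 255], [-0.31, -3.25, 0, 0, 0, 0, 255], [-0.31, -3.25, 0, 0, 0, 0, 255], [-0.31, -3.25, 0, 0, 0, 0, 255], [-0.31, -3.25, 0, 0, 0, 0, 255], [-0.31, -3.25, 0, 0, 0, 0, 255], [-0.31, -3.25, 0, 0, 0, 0, 255], [0, 0, 0, 0, 0, 7, 255], [0, 0, 0, 0, 0, 7, 255], [0, 0, 0, 0, 0, 7, 255], [0, 0, 0, 0, 0, 0, 255]]])

```text
time_s: 7.15
position: [497.3, -143.1, 163.0]
tcp_rot: [0.154, 0.988, 0.0, -0.002]
contact_force: [-0.0, 0.2, -1.8]
opening: 37.1
finger_force: 50.8
```

```bash
cat > look.py <<'E'
from h import *
import sys
D=np.radians(-17.6);R=np.array([[np.cos(D),np.sin(D)],[-np.sin(D),np.cos(D)]]);O=np.array([589.8,-171.4])
o=readout.get_obs();q=o["tcp_rot"];print("t",o["time_s"],"tcp dock",(R@(o["position"][:2]-O)).round(1),o["position"].round(1),"yaw",np.degrees(2*np.arctan2(q[1],q[0])).round(2))
for n in("top","scene"):
    p,d=cams.snapshot(n);W=world(n,d);p=p.astype(int)
    xy=(W[...,:2]-O)@R.T
    m=(p[...,0]>p[...,1]+60)&(p[...,0]>p[...,2]+60)&(d>0)&(abs(xy[...,0]+40)<130)&(abs(xy[...,1])<60)
    zt=np.percentile(W[...,2][m],90);t=m&(abs(W[...,2]-zt)<5)
    pts=np.c_[xy[t],W[...,2][t]];A=np.c_[pts[:,:2],np.ones(len(pts))]
    print(n,t.sum(),"rect in dock",rect(pts),"x",np.percentile(pts[:,0],[1,99]).round(1),"y",np.percentile(pts[:,1],[2,98]).round(1),"ztop",zt.round(1),"slopes",np.linalg.lstsq(A,pts[:,2],rcond=None)[0][:2].round(3))
    cv2.imwrite(f"pics/{n}_{sys.argv[1]}.png",p[:,:,::-1])
E
python3 look.py 2
```

```text
t 7.15 tcp dock [-96.7  -1. ] [ 497.3 -143.1  163. ] yaw 162.31
top 578 rect in dock ([-66.7, 1.0], [100.1, 37.6], -0.7) x [-116.   -17.3] y [-16.7  18.3] ztop 112.4 slopes [-0.003 -0.011]
scene 899 rect in dock ([-65.1, -2.5], [98.9, 38.7], 1.2) x [-106.2  -16.8] y [-20.   15.6] ztop 112.9 slopes [-0.002 -0.021][ WARN:0@1.207] global loadsave.cpp:1063 imwrite_ Unsupported depth image for selected encoder is fallbacked to CV_8U.
```

The pack is aligned in the dock frame (y about 0, yaw about 0, level). Now I lower it 71 mm and slide it 76 mm in.

>>> move_arm(targets=[[[0, 0, 2, 0, 0, 0, 255], [0, 0, 2, 0, 0, 0, 255], [0, 0, 1.5, 0, 0, 0, 255], [0, 0, 1, 0, 0, 0, 255], [0, 0, 0.5, 0, 0, 0, 255], [0, 0, 0, 0, 0, 0, 255], [0, 0, 0, 0, 0, 0, 255]]])

```text
time_s: 7.83
position: [498.4, -143.0, 95.1]
tcp_rot: [0.151, 0.988, -0.0, 0.0]
contact_force: [0.7, -0.8, -2.1]
opening: 37.0
finger_force: 50.7
```

>>> move_arm(targets=[[[-0.8, 0, 0, 0, 0, 0, 255], [-0.8, 0, 0, 0, 0, 0, 255], [-0.8, 0, 0, 0, 0, 0, 255], [-0.8, 0, 0, 0, 0, 0, 255], [-0.8, 0, 0, 0, 0, 0, 255], [-0.8, 0, 0, 0, 0, 0, 255], [-0.8, 0, 0, 0, 0, 0, 255], [-0.8, 0, 0, 0, 0, 0, 255], [-0.8, 0, 0, 0, 0, 0, 255], [-0.4, 0, 0, 0, 0, 0, 255], [0, 0, 0, 0, 0, 0, 255]]])

```text
time_s: 8.75
position: [571.9, -166.3, 94.9]
tcp_rot: [0.152, 0.988, -0.0, 0.0]
contact_force: [0.3, -0.1, -1.5]
opening: 37.2
finger_force: 50.7
```

```bash
python3 look.py 3 2>/dev/null; python3 -c "
import cv2;p=cv2.imread('pics/scene_3.png');cv2.imwrite('pics/s3.png',cv2.resize(p[240:420,170:370],None,fx=3,fy=3))"
```

```text
t 8.75 tcp dock [-18.6  -0.6] [ 571.9 -166.3   94.9] yaw 162.54
top 71 rect in dock ([-31.8, 0.5], [35.0, 13.2], -87.9) x [-38.1 -25.4] y [-15.7  16.7] ztop 43.6 slopes [0.05  0.005]
scene 135 rect in dock ([-18.7, -1.0], [32.7, 19.0], -85.2) x [-28.6  -9.6] y [-15.4  14.9] ztop 45.0 slopes [0.013 0.002]
```

View pics/s3.png

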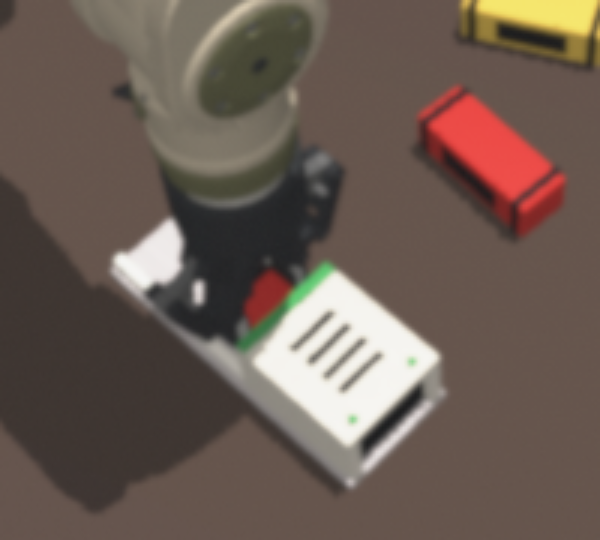

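The crop shows the front of the pack under the hood (mouth at (285,305)), held clear of the rails. I lower the last 3.5 mm, release, lift, back off and shut the fingers.

>>> move_arm(targets=[[[0, 0, 0.2, 0, 0, 0, 255], [0, 0, 0.15, 0, 0, 0, 255], [0, 0, 0, 0, 0, 0, 255], [0, 0, 0, 0, 0, 0, 0], [0, 0, 0, 0, 0, 0, 0], [0, 0, 0, 0, 0, 0, 0], [0, 0, 0, 0, 0, 0, 0], [0, 0, 0, 0, 0, 0, 0], [0, 0, 0, 0, 0, 0, 0], [0, 0, 0, 0, 0, 0, 0]]])

```text
time_s: 9.68
position: [570.8, -165.9, 91.3]
tcp_rot: [0.152, 0.988, -0.0, -0.0]
contact_force: [0.3, -0.3, -0.6]
opening: 85.3
finger_force: 0.0
```

>>> move_arm(targets=[[[0, 0, -1, 0, 0, 0, 0], [0, 0, -2, 0, 0, 0, 0], [0, 0, -2, 0, 0, 0, 0], [0, 0, -1, 0, 0, 0, 0], [1.5, 0, 0, 0, 0, 0, 255], [2, 0, 0, 0, 0, 0, 255], [2, 0, 0, 0, 0, 0, 255], [0, 0, 0, 0, 0, 0, 255], [0, 0, 0, 0, 0, 0, 255], [0, 0, 0, 0, 0, 0, 255], [0, 0, 0, 0, 0, 0, 255], [0, 0, 0, 0, 0, 0, 255]]], squeeze=20)

```text
time_s: 10.68
position: [519.2, -149.8, 151.5]
tcp_rot: [0.152, 0.988, -0.0, 0.0]
contact_force: [-0.1, 0.1, -0.9]
opening: -0.1
finger_force: 0.0
```

```bash
python3 look.py 4 2>/dev/null
```

```text
t 10.6833 tcp dock [-73.9  -0.7] [ 519.2 -149.8  151.5] yaw 162.54
top 392 rect in dock ([-18.7, 0.1], [42.1, 38.1], 1.6) x [-39.    1.4] y [-17.   18.2] ztop 42.1 slopes [-0.004 -0.008]
scene 273 rect in dock ([-24.1, -2.3], [39.4, 30.1], 88.5) x [-38.2  -9.5] y [-20.5  15.1] ztop 42.2 slopes [-0.001  0.014]
```

The pack lies flat with its tail at x = -39, about 14 mm short of home. I lower the shut fingers behind it and push.

>>> move_arm(targets=[[[0, 0, 2, 0, 0, 0, 255], [0, 0, 2, 0, 0, 0, 255], [0, 0, 1.5, 0, 0, 0, 255], [0, 0, 0.9, 0, 0, 0, 255], [0, 0, 0, 0, 0, 0, 255], [-0.5, 0, 0, 0, 0, 0, 255], [-0.5, 0, 0, 0, 0, 0, 255], [-0.5, 0, 0, 0, 0, 0, 255], [-0.5, 0, 0, 0, 0, 0, 255], [-0.4, 0, 0, 0, 0, 0, 255], [-0.4, 0, 0, 0, 0, 0, 255], [-0.3, 0, 0, 0, 0, 0, 255]]])

```text
time_s: 11.78
position: [548.2, -158.8, 87.6]
tcp_rot: [0.152, 0.988, -0.0, -0.0]
contact_force: [-2.2, 0.5, 1.3]
opening: -0.2
finger_force: 0.8
```

>>> move_arm(targets=[[[-0.2, 0, 0, 0, 0, 0, 255], [-0.2, 0, 0, 0, 0, 0, 255], [0, 0, 0, 0, 0, 0, 255]]])

```text
time_s: 12.03
position: [552.0, -160.0, 87.3]
tcp_rot: [0.152, 0.988, -0.0, 0.0]
contact_force: [1.0, 0.3, -0.4]
opening: 0.1
finger_force: 0.0
```

```bash
python3 look.py 5 2>/dev/null
```

```text
t 12.0333 tcp dock [-39.4  -0.6] [ 552.  -160.    87.3] yaw 162.54
top 1 rect in dock ([-29.1, 35.6], [0.0, 0.0], 0.0) x [-29.1 -29.1] y [35.6 35.6] ztop 136.7 slopes [-1.89  2.31]
scene 103 rect in dock ([-17.1, -2.2], [37.9, 18.4], 88.8) x [-26.  -8.] y [-18.5  14.7] ztop 42.5 slopes [0.03  0.001]
```

>>> move_arm(targets=[[[-0.1, 0, 0, 0, 0, 0, 255], [-0.1, 0, 0, 0, 0, 0, 255], [-0.1, 0, 0, 0, 0, 0, 255], [0, 0, 0, 0, 0, 0, 255]]])

```text
time_s: 12.47
position: [554.2, -160.6, 87.3]
tcp_rot: [0.152, 0.988, 0.0, -0.0]
contact_force: [-1.4, 0.1, 0.9]
opening: -0.1
finger_force: 1.1
```

>>> move_arm(targets=[[[-0.1, 0, 0, 0, 0, 0, 255], [-0.1, 0, 0, 0, 0, 0, 255], [0, 0, 0, 0, 0, 0, 255]]])

```text
time_s: 12.72
position: [554.5, -160.7, 87.1]
tcp_rot: [0.152, 0.988, 0.0, -0.002]
contact_force: [-7.1, 1.5, 6.7]
opening: -0.1
finger_force: 3.8
```

Force rises to 7 N and the arm has stalled, so the pack is against the back stop. I back off, lift and check.

>>> move_arm(targets=[[[0.5, 0, 0, 0, 0, 0, 255], [2, 0, 0, 0, 0, 0, 255], [2, 0, 0, 0, 0, 0, 255], [0, 0, -3, 0, 0, 0, 255], [0, 0, -3, 0, 0, 0, 255], [1, 0, -3, 0, 0, 0, 255], [2, 0, -3, 0, 0, 0, 255], [2, 0, -2, 0, 0, 0, 255], [0, 0, 0, 0, 0, 0, 255]]])

```text
time_s: 13.47
position: [465.4, -132.7, 231.9]
tcp_rot: [0.152, 0.988, -0.001, 0.003]
contact_force: [-0.9, -0.4, 0.2]
opening: -0.0
finger_force: 0.0
```

```bash
python3 look.py 6 2>/dev/null; python3 -c "
import cv2;p=cv2.imread('pics/top_6.png');cv2.imwrite('pics/t6.png',cv2.resize(p[150:310,280:520],None,fx=3,fy=3))"
```

```text
t 13.4667 tcp dock [-130.3   -0.7] [ 465.4 -132.7  231.9] yaw 162.55
top 269 rect in dock ([-11.6, 0.2], [38.1, 27.3], -89.3) x [-24.6   1.6] y [-17.5  18.3] ztop 41.5 slopes [ 0.008 -0.003]
scene 113 rect in dock ([-16.6, -2.8], [35.6, 16.2], 88.5) x [-24.1  -8.7] y [-20.  14.] ztop 42.1 slopes [0.103 0.003]
```

View pics/t6.png

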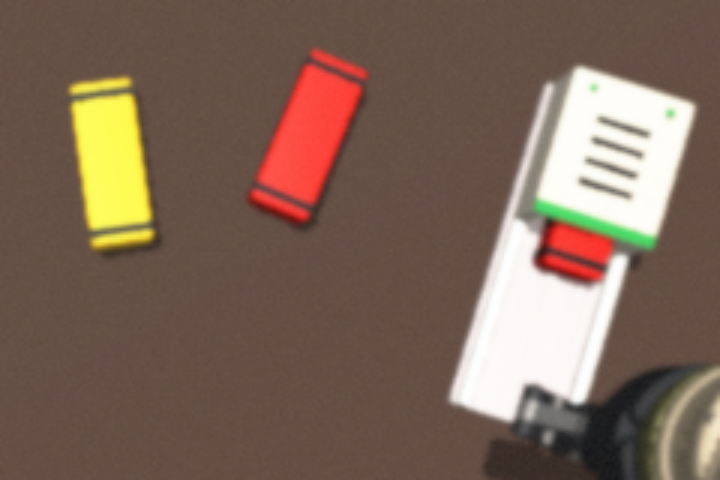

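The picture shows only the red tail, at (578,252), standing out 25 mm past the mouth. It is flat and centred, and the gripper is clear. The bystanders have not moved.

```bash
python3 -c "
from cell import *
print(ticket.sign_off())"
```

```text
the job is handed in; nothing more can be done
None
```

The red pack is in the dock, against the back stop, lying flat and released with about 25 mm of tail standing out; I never touched the blue or yellow pack, and the job is handed in (about 13.5 s on the robot's clock, no verdict was shown).

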